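# Roll the stray spice canister into line

## Robot

A 6-joint arm with a two-finger parallel gripper is mounted at the origin on the work surface. World frame = base frame: x ahead of the robot, y to its left, z up, the work surface at z = 0. Lengths are in m, angles in rad, forces in N, time in s.
With the tool pointing down it reaches from about 0.375 to 0.9 m from the base axis. Payload 3.1 kg.
Tool frame: the origin (TCP) lies at the very end of the fingers, on their centre line; the grasp point (between the pads) lies 19 mm behind it (grip_depth is the distance from the TCP to the grasp point, in m); z points along the fingers, y is the line along which they close (so a half turn about z gives the same grasp; the last joint's range is limited). The gripper opens to 85 mm and grips with 20 to 120 N. Pads are 22 mm wide; open, the fingers measure 114 mm over their backs; the gripper's body (76 mm by 85 mm) begins 54 mm behind the grasp point. The pads swing forward as they close: fully open they stand 13 mm farther back than shut.
Start: joints at [1.006, 0.527, 1.433, -0, 1.181, -0.178], TCP at [0.236, 0.579, 0.231] pointing down, gripper open.
Joint ranges: [-3.08, 3.08], [-0.75, 2.2], [0.22, 2.44], [-1.43, 4.57], [0, 2.65], [-2.85, 2.85]. Speed limits (rad/s): [2.79, 2.79, 3.14, 3.14, 3.14, 3.14].

## Interface

Orientations are given as a unit quaternion [x, y, z, w].
In Python, from station import * gives the robot as it stands.
- The arm moves only by the tool apply_moves, never from a script. Its argument "plan" is a list of rows, each a list of 7 numbers: the shift along the tool's x, y, z in m, then the turn, a rotation vector about the tool's x, y, z in rad, then the gripper command: -1 is fully open, 1 is shut, values between are in proportion. In form: [[dx, dy, dz, wx, wy, wz, jaw], ...]. A call has 1 to 8 rows; each row shifts and turns the commanded pose from where the row before left it, along the tool's axes as they then stand; what a row does not reach is not made up. A row lasts 1/8 s, in which the tool goes at most 62.5 mm and 10.7 degrees, less where a joint would pass 70% of its speed; a pose out of reach is approached as far as the arm can. A call is refused whole if a number of a shift passes 0.0625 or a number of a turn 0.188, either way. A call with a gripper value outside its range is refused whole. The fingers move at their own pace and stop on an object; "force" is the grip in N (left out, the last holds). Time passes only in rows, so rows that do not move let the fingers close. It gives the time, the measured TCP pose, the force, the opening and the grip force at its end, in the units of the state.
- sense(): the state, without advancing time (a new reading comes with each control period).
- snapshot(name): name is "scene" or "side" or "wrist"; returns the picture (400x640x3 uint8, red, green, blue); there is no depth.
- calibration(name): a dict with "camera_matrix" (3x3 intrinsics, pixels), "k1" (the pictures are not rectified: a ray, as slopes to the right and down, at radius r is drawn at 1 + k1 r^2 times it, then the intrinsics apply), "R" (3x3) and "t" (3): a world point X has camera coordinates R X + t; the wrist camera has in their place "mount" (4x4, takes a point from camera to tool coordinates, whose origin is the TCP and whose axes are the flange's). Camera axes: x right, y down, z forward; pixel columns grow to the right and rows downward; lengths in m; the calibration is good to about 2 mm. A picture is of the moment at which its call begins: read the wrist's pose just before it. calibration takes no time and is no camera call.
- sign_off(): hands the job in; it is judged then, once.
The state is a dict: "t": time; "q": joint angles; "qd": joint speeds; "tau": joint torques, N m; "tcp_pos": TCP position; "tool_rot": TCP orientation; "force": force on the tool from outside, world axes, zero at the start; "ft_torque": the same for the moment, N m; "finger_gap": opening from 0.0 (shut) to 1.0 (fully open); "gripper_force": force on a finger pad.
Only numpy, scipy, OpenCV 4.12 (cv2) and the standard library are available. Lean on these libraries where they do the work, as an engineer would, in place of code of your own. Each camera call takes 0.05 s, during which the arm holds its last target. There are 200 camera calls.

## Task

In the lay-flat spice rack one of the three canisters lies short of the other two, nearer the robot's end of its lane. With a fingertip on the top of it, roll it along its lane, away from the robot, until it lies in line with its two neighbours, and leave it lying at rest there. Roll it rather than drag it, touch it only from above (never reach down beside it), do not grip or lift it, and leave the two neighbours, the shaker standing farther along its lane and everything else where they are.

Things in the scene. Friction and masses are not known exactly. Their poses are not given: they have to be found in the camera images.
- stray: canister to roll, lying across its lane: steel cylinder, diameter 68, length 90 mm, plus a 62 mm black lid 18 mm long at one end; 0.17-0.35 kg. Origin on its axis, midway along the 108 mm; y along the axis to the lid; z up at first, turns as it rolls. Axis 42 mm, top 76 mm above the work surface. Rolls easily; liner drag stops it in a few mm when it rolls slowly and is let go
- neighbour_a: a canister already in the row, same shape and axes as the stray one (68 mm diameter, 108 mm long, steel, black lid). Its axis lies within 2 mm of the row line. Loose: it rolls if knocked. Leave it alone
- neighbour_b: the other canister already in the row, as neighbour_a
- lane_stray: dark rubber liner, 308 x 126 x 2 mm, fixed on the floor of the stray canister's lane (any of the three). Origin at the centre of its underside, 6 mm above the work surface; x along the lane away from the robot, z up. The lane is 128 mm wide between wooden dividers 8 mm thick, tops 22 mm above the work surface
- row (a point): where the centre of the stray canister belongs: on the row line, mid-lane, 42 mm above the work surface; axes as lane_stray. At the start the canister is 70 to 140 mm short of it (towards -x of the lane). The neighbours lie on the same line across the lanes
- rack: the wooden lay-flat spice rack, fixed: 326 mm (x, along the lanes) by 416 mm (y), with three lanes side by side, 136 mm from centre to centre; all walls 22 mm high. Origin at the centre of its underside, on the work surface
- shaker: small white salt shaker, 36 mm in diameter and 66 mm tall, standing in the stray canister's lane beyond the row line, its axis 70 mm past it; leave it alone. Origin at the centre of its underside
- mill: dark wooden pepper mill, 54 mm in diameter, 170 mm tall, standing to the left of the rack; leave it alone. Origin at the centre of its underside
- mug: white mug, 80 mm in diameter, 95 mm tall, to the left of the rack; leave it alone. Origin at the centre of its underside
- oil: green glass bottle, 68 mm in diameter, 240 mm tall, to the left of the rack; leave it alone. Origin at the centre of its underside
- spoon: wooden spoon lying on the worktop between the rack and the hob on the right; leave it alone. Origin under the middle of its length
There are look-alikes about, which are no part of the job. What is shaped like the stray but green is not meant.

How it is judged:
On the way:
1. the canister has turned under the finger by more than 70 degrees (rolled, not dragged) (angle between stray's own z axis and vertical above 1.2 rad), for 0.05 s.
At the end, for the whole second after the job is handed in: The stray canister lies at rest on its liner, its centre within 10 mm of the row line and 20 mm of the lane's middle, square across the lane to 0.15 rad; neighbours within 12 mm, shaker 15 mm, other things 20 mm of where they were (x of stray in the frame of row between -0.01 and 0.01 m and y of stray in the frame of row between -0.02 and 0.02 m and z of stray in the frame of row between -0.004 and 0.004 m and angle between the y axis of stray and the y axis of lane_stray, either way round below 0.15 rad and linear speed of stray below 0.01 m/s and distance of each of neighbour_a, neighbour_b from where it was at the start of the episode below 0.012 m and distance of shaker from where it was at the start of the episode below 0.015 m and distance of each of mill, mug, oil, spoon from where it was at the start of the episode below 0.02 m); the robot touches nothing.
It fails at once if the stray canister is lifted (more than 12 mm) (z of stray in the frame of row above 0.012 m).
It fails at once if the fingers touch the stray canister while reaching down beside it (grasp point, which is about 19 mm above the fingertips, lower than 62 mm above the work surface) instead of on top (contact force between the fingers and stray above 0.5 N and height (world z) of the grasp point below 0.062 m).
It fails at once if a neighbour, the shaker or another bystander is knocked away (distance of any of neighbour_a, neighbour_b from where it was at the start of the episode above 0.012 m or distance of shaker from where it was at the start of the episode above 0.015 m or distance of any of mill, mug, oil, spoon from where it was at the start of the episode above 0.02 m).
It also fails if it takes over 54 s, if anything falls off the work surface, if the arm or the gripper's body presses on something with over 40 N, if the wrist force passes 120 N, or if a joint passes its speed limit or range.

## Working session

There is one attempt and no reset: what is moved stays moved. The work goes in short steps, Python scripts to look and compute and a tool call to move; the robot and the scene stay as the last step left them, time stands still between calls to the robot, and variables do not carry over. Pictures are saved under pics/ and viewed, at most 10 in all, crops included, and the job is handed in when it is done.

Besides the shell and the picture viewer there is one more tool, called in YAML: its name, and indented under it one key for each argument. apply_moves: Moves the arm, as the interface text tells. Its arguments: {"type":"object","properties":{"plan":{"type":"array"},"force":{"type":"number"}},"required":["plan"]}

```bash
mkdir -p pics; python3 - <<'E'
from station import *
import cv2
s=sense();print(s)
for n in("scene","side"):
    cv2.imwrite(f"pics/{n}0.png",snapshot(n)[:,:,::-1]);print(n,calibration(n))
print(calibration("wrist"))
E
```

```text
{'t': 0.0, 'q': array([ 1.00548939e+00,  5.28459377e-01,  1.43390736e+00,  8.90753441e-06,
        1.18143316e+00, -1.78518371e-01]), 'qd': array([ 0.00189613,  0.00051203, -0.00125839,  0.00066608,  0.00077248,
        0.00098949]), 'tau': array([ 1.05943579e-04, -4.42343223e+01, -1.78030032e+01, -2.51954498e-05,
        8.45043047e-03, -6.63596325e-06]), 'tcp_pos': array([0.23534495, 0.57821143, 0.23033621]), 'tool_rot': array([ 1.92192547e-01,  9.81356616e-01, -1.02667162e-03, -4.04889626e-04]), 'force': array([ 0.20785568, -0.05817514,  0.19809312]), 'ft_torque': array([ 0.00622159, -0.01585774, -0.02615335]), 'gripper_force': 0.0, 'finger_gap': 1.0022413200066191}
scene {'camera_matrix': array([[441.1612352 ,   0.        , 316.06999337],
       [  0.        , 441.1612352 , 208.47728198],
       [  0.        ,   0.        ,   1.        ]]), 'k1': -0.031485085633951436, 'R': array([[ 0.6372737 ,  0.77063336, -0.00254043],
       [ 0.60497912, -0.50232286, -0.61779609],
       [-0.47737039,  0.39216829, -0.78633424]]), 't': array([-0.4008997 , -0.26984084,  1.5956454 ])}
side {'cam
[... 251 characters left out ...]
     [-0.37457049, -0.56978751, -0.7314637 ],
       [ 0.39964355,  0.61263961, -0.6818781 ]]), 't': array([-0.45133072,  0.27372846,  0.75490607])}
{'camera_matrix': array([[318.31007847,   0.        , 318.74524026],
       [  0.        , 318.31007847, 197.10270638],
       [  0.        ,   0.        ,   1.        ]]), 'k1': -0.05237418033088579, 'mount': array([[-3.61817013e-04, -9.44868455e-01, -3.27449954e-01,
         8.40916221e-02],
       [ 9.99999791e-01, -1.66137482e-04, -6.25557798e-04,
        -4.33702274e-04],
       [ 5.36668120e-04, -3.27450111e-01,  9.44868317e-01,
        -1.42416097e-01],
       [ 0.00000000e+00,  0.00000000e+00,  0.00000000e+00,
         1.00000000e+00]])}
```

View pics/scene0.png

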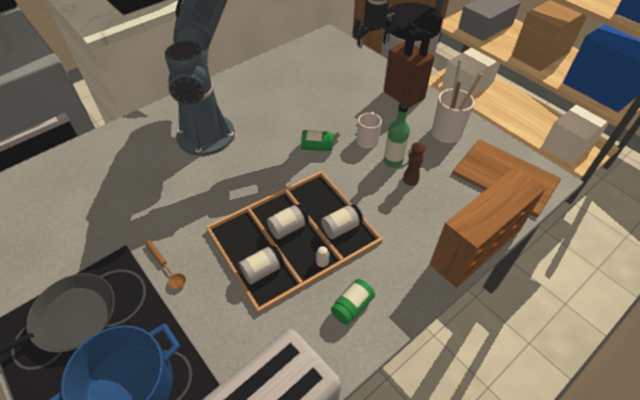

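View pics/side0.png

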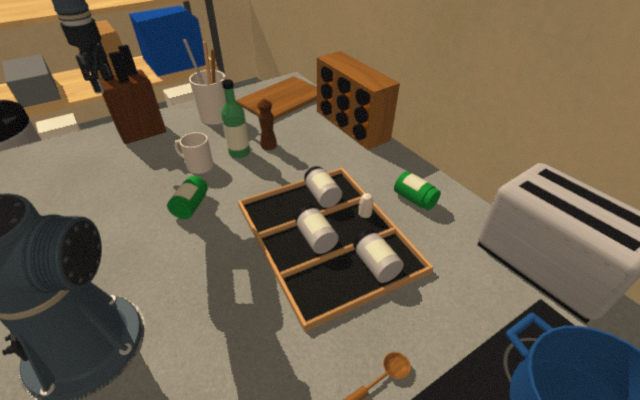

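Candidates for the stray: white canisters at scene (286,221), (259,265), (340,220), and green look-alikes at (318,140), (354,300). In the side view they are at (317,230), (380,258), (323,187). The one in the middle lane, scene (286,221), lies nearer the robot, and the shaker at (322,257) stands beyond it in the same lane. That is the stray.

```bash
cat > h.py <<'E'
from station import *
import numpy as np, cv2
from scipy.spatial.transform import Rotation as Ro
def cam(n,s=None):
    c=calibration(n);K=c["camera_matrix"]
    if n=="wrist":
        s=s or sense();T=np.eye(4);T[:3,:3]=Ro.from_quat(s["tool_rot"]).as_matrix();T[:3,3]=s["tcp_pos"]
        T=T@c["mount"];R=T[:3,:3].T;t=-R@T[:3,3]
    else: R,t=c["R"],c["t"]
    return K,c["k1"],R,t
def ray(C,uv):
    K,k,R,t=C;d=(np.array(uv,float)-K[:2,2])/K[0,0];u=d.copy()
    for _ in range(10): u=d/(1+k*(u@u))
    v=R.T@np.r_[u,1];return -R.T@t,v/np.linalg.norm(v)
def plane(C,uv,z):
    o,d=ray(C,uv);return o+d*(z-o[2])/d[2]
def tri(C1,a,C2,b):
    o1,d1=ray(C1,a);o2,d2=ray(C2,b)
    s=np.linalg.lstsq(np.c_[d1,-d2],o2-o1,rcond=None)[0]
    p,q=o1+s[0]*d1,o2+s[1]*d2;return (p+q)/2,np.linalg.norm(p-q)
def proj(C,X):
    K,k,R,t=C;x=R@np.array(X)+t;u=x[:2]/x[2];return K[0,0]*u*(1+k*(u@u))+K[:2,2]
E
python3 - <<'E'
from h import *
np.set_printoptions(precision=4,suppress=True)
A,B=cam("scene"),cam("side")
for n,a,b in [("stray",(286,221),(317,230)),("na",(340,220),(323,187)),("nb",(259,265),(380,258)),("shakertop",(322,248),(367,195))]: print(n,*tri(A,a,B,b))
for uv in [(207,228),(322,173),(382,240),(259,311)]: print("sc",plane(A,uv,.022))
for uv in [(238,205),(344,170),(432,267),(305,325)]: print("si",plane(B,uv,.022))
E
```

```text
stray [ 0.5269 -0.0307  0.0433] 0.0016492848689773558
na [0.6273 0.0921 0.0457] 0.0028903886196955495
nb [ 0.5985 -0.1784  0.042 ] 0.002725788111506878
shakertop [ 0.6827 -0.0238  0.0753] 0.002238393985116184
sc [ 0.3836 -0.2179  0.022 ]
sc [0.4324 0.188  0.022 ]
sc [0.7462 0.152  0.022 ]
sc [ 0.7005 -0.2516  0.022 ]
si [0.4125 0.1762 0.022 ]
si [0.7382 0.1429 0.022 ]
si [ 0.6922 -0.2528  0.022 ]
si [ 0.3758 -0.2168  0.022 ]
```

apply_moves:
  plan:
    - [0,0,-0.057,0,0,0,1]
    - [0,0,-0.057,0,0,0,1]
    - [0,0,-0.056,0,0,0,1]
    - [-0.0406,-0.0357,0,0,0,0,1]
    - [-0.0406,-0.0357,0,0,0,0,1]
    - [-0.0406,-0.0357,0,0,0,0,1]
    - [-0.0406,-0.0357,0,0,0,0,1]
    - [-0.0406,-0.0357,0,0,0,0,1]

```text
t: 1.1
tcp_pos: [0.3567, 0.3352, 0.4009]
tool_rot: [0.192, 0.981, -0.0, -0.0]
force: [1.2, 0.9, 0.7]
finger_gap: 0.001
gripper_force: 0.0
```

apply_moves:
  plan:
    - [-0.0406,-0.0357,0,0,0,0,1]
    - [-0.0406,-0.0357,0,0,0,0,1]
    - [-0.0406,-0.0357,0,0,0,0,1]
    - [-0.0406,-0.0357,0,0,0,0,1]
    - [-0.0406,-0.0357,0,0,0,0,1]
    - [-0.0406,-0.0357,0,0,0,0,1]
    - [-0.0406,-0.0357,0,0,0,0,1]
    - [0,0,0,0,0,0.162,1]

```text
t: 2.1
tcp_pos: [0.5267, -0.0053, 0.4003]
tool_rot: [0.276, 0.961, -0.0, -0.0]
force: [0.0, 0.7, 1.0]
finger_gap: 0.002
gripper_force: 0.0
```

apply_moves:
  plan:
    - [0,0,0,0,0,0.162,1]
    - [0,0,0,0,0,0.162,1]
    - [0,0,0,0,0,0.162,1]
    - [0,0,0,0,0,0.162,1]
    - [0,0,0,0,0,0.162,1]
    - [0,0,0,0,0,0.162,1]
    - [0,0,0,0,0,0.162,1]
    - [0,0,0,0,0,0,1]

```text
t: 3.1
tcp_pos: [0.525, -0.0017, 0.4009]
tool_rot: [0.745, 0.667, -0.0, -0.0]
force: [0.6, -0.2, -0.3]
finger_gap: -0.001
gripper_force: 0.0
```

```bash
python3 - <<'E'
from h import *
s=sense();print(s["t"],s["tcp_pos"],Ro.from_quat(s["tool_rot"]).as_matrix()[:,0],s["q"],s["finger_gap"],s["force"])
cv2.imwrite("pics/w1.png",snapshot("wrist")[:,:,::-1])
E
```

```text
3.1 [ 0.52501366 -0.00166101  0.40087014] [1.09919340e-01 9.93940506e-01 9.52220048e-05] [-2.16182766e-01  2.29481185e-01  1.43229387e+00 -1.84005799e-05
  1.48088943e+00 -1.06039256e-01] -0.001094794904065921 [ 0.57739476 -0.16412662 -0.34485087]
```

View pics/w1.png

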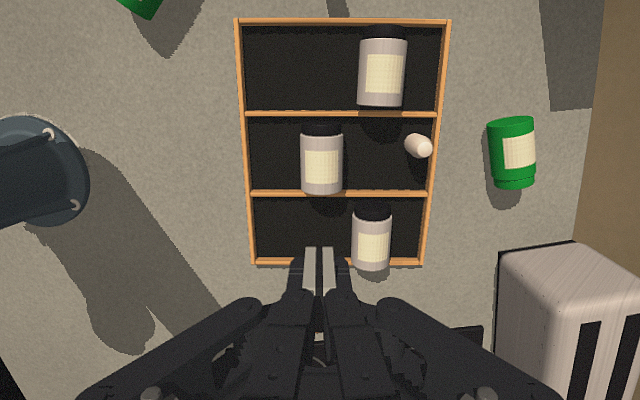

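The wrist view shows the stray at (322,163), neighbours at (382,73) and (371,240), and the shaker at (418,146). The rack corners are near (234,19), (451,19), (427,265) and (253,266). Lids point up in the image (+y).

```bash
cat >> h.py <<'E'
def canister(C,hsv,box,a,zc=.042):
    """box: u0,u1,v0,v1 ; a: lane unit vector -> axis point at body middle row, radius"""
    u0,u1,v0,v1=box
    m=((hsv[v0:v1,u0:u1,2]>95)&((hsv[v0:v1,u0:u1,0]>20)|(hsv[v0:v1,u0:u1,1]<70))).astype(np.uint8)
    n,l,st,_=cv2.connectedComponentsWithStats(m);i=1+np.argmax(st[1:,4]);m=l==i
    x,y,w,h=st[i,:4];L=[];Rr=[]
    for r in range(y+int(.3*h),y+int(.7*h)):
        c=np.where(m[r])[0];L.append((c[0]+u0-.5,r+v0));Rr.append((c[-1]+u0+.5,r+v0))
    out=[]
    for l_,r_ in zip(L,Rr):
        o,d1=ray(C,l_);_,d2=ray(C,r_)
        P=lambda d:np.array([d[:2]@a,d[2]])/np.hypot(d[:2]@a,d[2])
        p1,p2=P(d1),P(d2);b=p1+p2;b/=np.linalg.norm(b);half=np.arccos(np.clip(p1@p2,-1,1))/2
        q=(zc-o[2])/b[1];out.append((o[:2]@a+q*b[0],q*np.sin(half)))
    rows=np.array([p[1] for p in L]);sl=np.polyfit(rows,np.array(out)[:,0],1)[0]
    top=[plane(C,((L[0][0]+Rr[0][0])/2,v),.076) for v in (y+v0,y+h+v0)]
    return np.mean(out,0),sl,(x+u0,y+v0,w,h),top
E
python3 - <<'E'
from h import *
np.set_printoptions(precision=4,suppress=True)
C=cam("wrist");im=cv2.imread("pics/w1.png");hsv=cv2.cvtColor(im,cv2.COLOR_BGR2HSV)
c=np.array([plane(C,uv,.022)[:2] for uv in [(234,19),(451,19),(427,265),(253,266)]])
print(c,"centre",c.mean(0),[np.linalg.norm(c[i]-c[i-1]) for i in range(4)])
a=(c[1]-c[0])+(c[2]-c[3]);a/=np.linalg.norm(a);b=(c[0]-c[3])+(c[1]-c[2]);b/=np.linalg.norm(b)
print("yaw",np.degrees(np.arctan2(a[1],a[0])),np.degrees(np.arctan2(-b[0],b[1])))
for n,bx in (("na",(350,415,37,112)),("stray",(290,352,125,202)),("nb",(345,398,205,285))):
    print(n,*canister(C,hsv,bx,a))
np.save("a.npy",a)
E
```

```text
[[ 0.4201  0.1926]
 [ 0.7399  0.1587]
 [ 0.7026 -0.2554]
 [ 0.3759 -0.2213]] centre [ 0.5597 -0.0314] [np.float64(0.4162224579554393), np.float64(0.32157102085215467), np.float64(0.41571161849758925), np.float64(0.3284588114679466)]
yaw -5.999105352867546 -5.625408643096308
na [0.6143 0.0333] -5.080622675156935e-05 (np.int32(357), np.int32(38), np.int32(50), np.int32(69)) [array([0.6254, 0.1359, 0.076 ]), array([0.6206, 0.0456, 0.076 ])]
stray [0.5252 0.0333] 3.711217107511772e-05 (np.int32(300), np.int32(133), np.int32(43), np.int32(62)) [array([0.5297, 0.0184, 0.076 ]), array([ 0.5194, -0.0763,  0.076 ])]
nb [0.6118 0.0334] -2.763759194067937e-05 (np.int32(351), np.int32(212), np.int32(41), np.int32(67)) [array([ 0.5958, -0.1133,  0.076 ]), array([ 0.5892, -0.2371,  0.076 ])]
```

Sizes and heights check out (radius 33 mm, rack 325×416). Along the lane, the stray is at 0.525 and the row at 0.613, so 88 mm remain. I go above it with a shut finger, slightly behind the top.

apply_moves:
  plan:
    - [-0.0215,-0.0092,-0.0,0,0,0,1]
    - [0,0,0.0525,0,0,0,1]
    - [0,0,0.0525,0,0,0,1]
    - [0,0,0.0525,0,0,0,1]
    - [0,0,0.0525,0,0,0,1]
    - [0,0,0.0525,0,0,0,1]
    - [0,0,0.04,0,0,0,1]
    - [0,0,0,0,0,0,1]

```text
t: 4.15
tcp_pos: [0.5115, -0.0215, 0.0962]
tool_rot: [0.745, 0.667, -0.002, -0.003]
force: [0.6, -0.4, 0.0]
finger_gap: -0.001
gripper_force: 0.0
```

```bash
python3 - <<'E'
from h import *
s=sense();print(s["t"],s["tcp_pos"],s["tcp_pos"][:2]@np.load("a.npy"),s["force"])
cv2.imwrite("pics/w2.png",snapshot("wrist")[:,:,::-1])
E
```

```text
4.15 [ 0.51152085 -0.02152472  0.09620886] 0.5109691367604271 [ 0.5518206  -0.43123219  0.04150632]
```

View pics/w2.png

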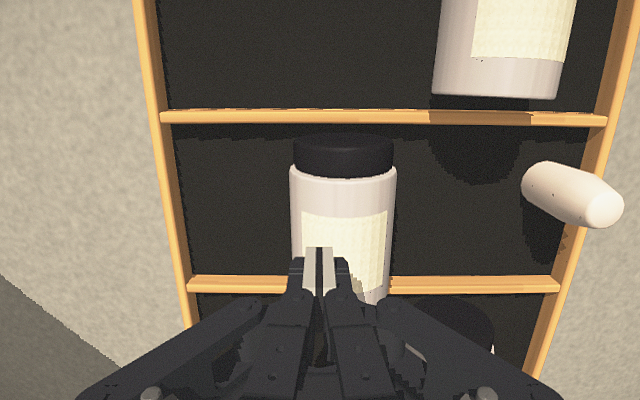

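The tip is at (319,250), behind the canister's centre line (column 343), and about 15 mm thick. Lowering onto it.

apply_moves:
  plan:
    - [0,0,0.017,0,0,0,1]
    - [0,0,0.002,0,0,0,1]
    - [0,0,0.001,0,0,0,1]
    - [0,0,0,0,0,0,1]

```text
t: 4.7
tcp_pos: [0.5145, -0.0222, 0.0799]
tool_rot: [0.745, 0.667, 0.001, 0.001]
force: [0.6, -0.3, -0.1]
finger_gap: -0.002
gripper_force: 0.0
```

apply_moves:
  plan:
    - [0,0,0.002,0,0,0,1]
    - [0,0,0.001,0,0,0,1]
    - [0,0,0,0,0,0,1]

```text
t: 5.08
tcp_pos: [0.5137, -0.022, 0.0757]
tool_rot: [0.746, 0.666, -0.0, -0.0]
force: [-0.3, 0.7, 0.4]
finger_gap: 0.001
gripper_force: 0.0
```

apply_moves:
  plan:
    - [0,0,0.001,0,0,0,1]
    - [0,0,0.001,0,0,0,1]
    - [0,0,0,0,0,0,1]

```text
t: 5.45
tcp_pos: [0.5149, -0.0222, 0.0752]
tool_rot: [0.746, 0.666, 0.001, 0.001]
force: [-0.3, 0.7, 10.5]
finger_gap: 0.002
gripper_force: 5.2
```

apply_moves:
  plan:
    - [0,0.005,0,0,0,0,1]
    - [0,0.005,0,0,0,0,1]
    - [0,0.005,0,0,0,0,1]
    - [0,0,0,0,0,0,1]

```text
t: 5.95
tcp_pos: [0.5315, -0.024, 0.0759]
tool_rot: [0.746, 0.666, 0.002, 0.002]
force: [0.6, 0.5, 13.3]
finger_gap: -0.001
gripper_force: 6.4
```

```bash
cat > m.py <<'E'
from h import *
np.set_printoptions(precision=4,suppress=True)
a=np.load("a.npy")
def meas(u0,u1,v0=None,v1=None):
    s=sense();C=cam("wrist",s);im=snapshot("wrist");hsv=cv2.cvtColor(im,cv2.COLOR_RGB2HSV)
    cv2.imwrite("pics/last%.2f.png"%s["t"],im[:,:,::-1])
    r=canister(C,hsv,(u0,u1,v0,v1),a)
    print("t",s["t"],"tcp s",s["tcp_pos"][:2]@a,"z",s["tcp_pos"][2],"F",s["force"],"| can s,r",r[0],"slope",r[1],r[2],r[3][0])
E
python3 -c "
from m import *
meas(230,480,165,235)"
```

```text
t 5.95 tcp s 0.5310988304637153 z 0.07585574124420225 F [ 0.6404  0.5399 13.3008] | can s,r [0.5347 0.0338] slope 2.4391366370137176e-06 (np.int32(265), np.int32(172), np.int32(119), np.int32(63)) [0.5395 0.0223 0.076 ]
```

Rolling works: the finger moved 15 mm and the canister about 8.

apply_moves:
  plan:
    - [0,0.006,0,0,0,0,1]
    - [0,0.006,0,0,0,0,1]
    - [0,0.006,0,0,0,0,1]
    - [0,0.006,0,0,0,0,1]
    - [0,0.004,0,0,0,0,1]
    - [0,0,0,0,0,0,1]
    - [0,0,-0.006,0,0,0,1]
    - [0,0,-0.006,0,0,0,1]

```text
t: 7.0
tcp_pos: [0.5561, -0.0268, 0.0859]
tool_rot: [0.746, 0.666, -0.0, -0.0]
force: [-0.2, 0.2, -0.5]
finger_gap: 0.003
gripper_force: 0.0
```

```bash
python3 -c "
from m import *
meas(200,480,165,235)"
```

```text
t 7.0 tcp s 0.5558447829958203 z 0.08587097316088338 F [-0.2248  0.1657 -0.5273] | can s,r [0.5472 0.034 ] slope 2.1362385598277707e-05 (np.int32(247), np.int32(168), np.int32(114), np.int32(67)) [0.5541 0.02   0.076 ]
```

apply_moves:
  plan:
    - [0,-0.024,0,0,0,0,1]
    - [0,0,0.007,0,0,0,1]
    - [0,0,0.0055,0,0,0,1]
    - [0,0,0,0,0,0,1]
    - [0,0.006,0,0,0,0,1]
    - [0,0.007,-0.0005,0,0,0,1]
    - [0,0.007,0,0,0,0,1]
    - [0,0.007,0,0,0,0,1]

```text
t: 8.05
tcp_pos: [0.5634, -0.0276, 0.0759]
tool_rot: [0.746, 0.666, 0.002, 0.003]
force: [0.4, 1.9, 13.4]
finger_gap: 0.0
gripper_force: 6.7
```

apply_moves:
  plan:
    - [0,0.007,0,0,0,0,1]
    - [0,0.007,0,0,0,0,1]
    - [0,0.007,0,0,0,0,1]
    - [0,0.004,0,0,0,0,1]
    - [0,0,0,0,0,0,1]
    - [0,0,-0.006,0,0,0,1]
    - [0,0,-0.006,0,0,0,1]

```text
t: 8.93
tcp_pos: [0.5845, -0.0301, 0.0856]
tool_rot: [0.746, 0.666, -0.0, -0.0]
force: [-0.3, 0.4, 0.5]
finger_gap: -0.003
gripper_force: 0.0
```

```bash
python3 -c "
from m import *
meas(200,480,165,235)"
```

```text
t 8.925 tcp s 0.5843952925601708 z 0.08555310967396007 F [-0.2644  0.3828  0.502 ] | can s,r [0.5735 0.034 ] slope 1.7272286142727175e-05 (np.int32(243), np.int32(167), np.int32(114), np.int32(68)) [0.5806 0.0175 0.076 ]
```

apply_moves:
  plan:
    - [0,-0.026,0,0,0,0,1]
    - [0,0,0.007,0,0,0,1]
    - [0,0,0.0055,0,0,0,1]
    - [0,0,0,0,0,0,1]
    - [0,0.006,0,0,0,0,1]
    - [0,0.007,-0.0005,0,0,0,1]
    - [0,0.007,0,0,0,0,1]
    - [0,0.007,0,0,0,0,1]

```text
t: 9.98
tcp_pos: [0.5893, -0.0305, 0.0759]
tool_rot: [0.746, 0.666, 0.002, 0.003]
force: [0.5, 1.4, 11.5]
finger_gap: -0.001
gripper_force: 5.9
```

apply_moves:
  plan:
    - [0,0.007,0,0,0,0,1]
    - [0,0.007,0,0,0,0,1]
    - [0,0.007,0,0,0,0,1]
    - [0,0.004,0,0,0,0,1]
    - [0,0,0,0,0,0,1]
    - [0,0,-0.006,0,0,0,1]
    - [0,0,-0.006,0,0,0,1]

```text
t: 10.85
tcp_pos: [0.6104, -0.033, 0.0856]
tool_rot: [0.746, 0.666, -0.0, -0.0]
force: [0.7, -0.6, -0.0]
finger_gap: -0.001
gripper_force: 0.0
```

```bash
python3 -c "
from m import *
meas(200,480,165,235)"
```

```text
t 10.85 tcp s 0.6104716861607379 z 0.08559266154218187 F [ 0.7001 -0.6094 -0.0336] | can s,r [0.5996 0.0341] slope 2.5266417463101365e-05 (np.int32(243), np.int32(167), np.int32(114), np.int32(68)) [0.6066 0.0146 0.076 ]
```

13 mm remain, so a last stroke of 27 mm, then up to look from above.

apply_moves:
  plan:
    - [0,-0.019,0,0,0,0,1]
    - [0,0,0.007,0,0,0,1]
    - [0,0,0.005,0,0,0,1]
    - [0,0,0,0,0,0,1]
    - [0,0.007,0,0,0,0,1]
    - [0,0.007,0,0,0,0,1]
    - [0,0.007,0,0,0,0,1]
    - [0,0.005,0,0,0,0,1]

```text
t: 11.9
tcp_pos: [0.6207, -0.034, 0.0759]
tool_rot: [0.746, 0.666, 0.002, 0.003]
force: [0.1, 0.7, 11.2]
finger_gap: 0.001
gripper_force: 5.1
```

apply_moves:
  plan:
    - [0,0.001,0,0,0,0,1]
    - [0,0,0,0,0,0,1]
    - [0,0,-0.006,0,0,0,1]
    - [0,0,-0.04,0,0,0,1]
    - [0,0,-0.06,0,0,0,1]
    - [0,0,-0.06,0,0,0,1]
    - [0,0,-0.06,0,0,0,1]
    - [0,0,0,0,0,0,1]

```text
t: 12.9
tcp_pos: [0.6217, -0.0346, 0.3059]
tool_rot: [0.746, 0.666, 0.004, 0.005]
force: [0.1, 0.6, -0.6]
finger_gap: 0.0
gripper_force: 0.0
```

```bash
python3 - <<'E'
from h import *
s=sense();print(s["t"],s["tcp_pos"],s["force"])
cv2.imwrite("pics/w3.png",snapshot("wrist")[:,:,::-1])
E
```

```text
12.9 [ 0.62171808 -0.03462092  0.30593607] [ 0.10504393  0.64614993 -0.55627716]
```

View pics/w3.png

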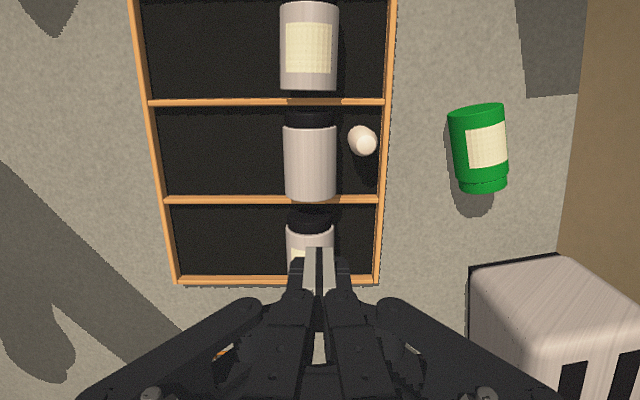

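The stray, now at (310,160) with its label rolled under, lies in line with the neighbours at (309,45) and (310,238). The shaker is untouched at (362,140). Measuring all three.

```bash
python3 - <<'E'
from h import *
np.set_printoptions(precision=4,suppress=True)
a=np.load("a.npy");b=np.array([-a[1],a[0]]);s=sense();C=cam("wrist",s);im=snapshot("wrist");hsv=cv2.cvtColor(im,cv2.COLOR_RGB2HSV)
for n,bx in (("na",(270,348,2,93)),("stray",(270,346,122,196)),("nb",(280,338,222,250))):
    r=canister(C,hsv,bx,a);print(n,r[0],r[1],r[2],[p[:2]@b for p in r[3]])
rc=np.array([.5597,-.0314]);print("lane mid y' ",rc@b, [plane(C,(270,v),.022)[:2]@b for v in (102,200)])
E
```

```text
na [0.6144 0.0337] -4.124581333770192e-05 (np.int32(283), np.int32(2), np.int32(60), np.int32(89)) [np.float64(0.19895555618441513), np.float64(0.11066088758410698)]
stray [0.6133 0.0337] 1.4170124272465595e-05 (np.int32(285), np.int32(126), np.int32(55), np.int32(70)) [np.float64(0.07241949745135665), np.float64(-0.012059672523313858)]
nb [0.6108 0.0337] -5.741535531987715e-05 (np.int32(288), np.int32(225), np.int32(49), np.int32(25)) [np.float64(-0.050883456644625416), np.float64(-0.08654035252590525)]
lane mid y'  0.027267850541760147 [np.float64(0.09710450256353467), np.float64(-0.03606528253787218)]
```

Stray is 0.7 mm from the row line, about 6 mm from mid-lane and square to about 0.01 rad. The neighbours have not moved, and the arm is clear.

```bash
python3 -c "
from station import *
print(sign_off())"
```

```text
the job is handed in; nothing more can be done
None
```

I rolled the stray canister into line with its neighbours and handed the job in. Before sign-off it measured about 1 mm from the row line, about 6 mm off mid-lane and square, with the neighbours and shaker where they were; the hand-in returned no verdict.

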